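Open the leaning glue pot

TASK

The empty glue pot has to be refilled: turn its lid anticlockwise (looking down on the lid) until its two lugs stand in the slots of the collar, and draw it straight off the pot. Then lay the lid down gently, handle up and flat, with the whole lid on the wooden board, let go of it, and leave the hammer, jar and punch where they are.

Things in the scene. Friction and masses are not known exactly. Their poses are not given: they have to be found in the camera images.
- pot: Aluminium pot, 152 mm across, 136 mm long, fixed in a wooden stand, its mouth leaning 30 degrees to the robot's side. Origin: on the pot's axis, centre of the seat under the lid. z: along the axis, out of the mouth; x: through the slots. The collar rises 16 mm above the seat; its ledges (10 to 16 mm above it, opening 113 mm) hold the lugs down. Slots: two gaps, on +x and -x, 40 degrees wide.
- slot (a point): Middle of the +x slot, 62 mm from the pot's axis, level with the ledges' top (16 mm above the seat); the other is opposite. The lid lifts out with its lugs within about 9 degrees of the slots' middles. Just past each slot (anticlockwise) a block under the ledge stops the lug about 10 degrees beyond the middle. The stand's base is 210 mm square; the seat's centre is 155 mm above the table.
- lid: The loose lid; origin at the centre of its underside, z out of the pot, x along handle and lugs. 0.25 to 0.5 kg. At the start it rests on the pot's seat, lugs under the ledges, 40 to 75 degrees clockwise (seen from outside the mouth) of the slots. It turns freely but for sliding friction, with 3 mm of sideways play.
- lid_center (a point): Centre of the lid, on its axis 30 mm above its underside. Dark steel disc, 107 mm in diameter, 19 mm thick; upright dark wooden handle bar across its top, 90 mm long (x), 18 mm thick (y), from 19 to 60 mm above the underside. Two lugs 22 mm wide, 7 mm thick stick out below the bar's ends, in line with it, to 64 mm from the axis.
- board_top (a point): Centre of the top face of a fixed light wooden board, 240 mm (x) by 200 mm (y), 20 mm thick, lying on the table; z is up.
- hammer_mid (a point): Bystander: a hammer about 270 mm long lying on the table beyond the pot or board; this point is its origin, on its underside.
- jar_mid (a point): Bystander: an amber glass jar with a steel cap, 64 mm in diameter, 85 mm high, standing; this point is its centre.
- punch_mid (a point): Bystander: a steel hole punch standing upright, 38 mm in diameter, 90 mm high; this point is its centre.
There are look-alikes about, which are no part of the job. Of the things shaped like the lid, the dark steel one is meant.

How it is judged:
By the outcome, as a careful person would: the job done as asked, in the order asked, and still so for the second after the job is handed in, with the robot touching nothing.
It also fails if it takes over 48 s, if anything falls off the work surface, if the arm or the gripper's body presses on something with over 40 N, if the wrist force passes 120 N, or if a joint passes its speed limit or range.

ROBOT

A 7-joint arm with a two-finger parallel gripper is mounted at the origin on the work surface. World frame = base frame: x ahead of the robot, y to its left, z up, the work surface at z = 0. Lengths are in m, angles in rad, forces in N, time in s.
With the tool pointing down it reaches from about 0.4 to 0.925 m from the base axis. Payload 4.1 kg.
Tool frame: the origin (TCP) lies at the very end of the fingers, on their centre line; the grasp point (between the pads) lies 19 mm behind it; z points along the fingers, y is the line along which they close (so a half turn about z gives the same grasp; the last joint's range is limited). The gripper opens to 85 mm and grips with 20 to 120 N. Pads are 22 mm wide; open, the fingers measure 114 mm over their backs; the gripper's body (76 mm by 85 mm) begins 54 mm behind the grasp point. The pads swing forward as they close: fully open they stand 13 mm farther back than shut.
Start: joints at [1.226, 0.398, 0.045, 1.537, -0.019, 1.207, -0.051], TCP at [0.158, -0.63, 0.231] pointing down, gripper open.
Joint ranges: [-2.82, 2.82], [-0.49, 2.23], [-1.37, 1.46], [0, 2.46], [-1.36, 4.5], [0.23, 2], [-2.94, 2.94]. Speed limits (rad/s): [2.57, 2.57, 3.14, 3.14, 3.14, 3.14, 3.14].

INTERFACE

Orientations are given as [roll, pitch, yaw] about the fixed x, y, z axes, in that order (R = Rz(yaw) Ry(pitch) Rx(roll)).
In Python, from cell import sense, vision, ctrl gives the robot as it stands. The module is installed in compiled form; this text tells all that it offers.
- The arm moves only by the shell command python3 -m handwheel 'ROWS' [FORCE]. ROWS is a JSON object of lists of equal length, an entry for each row: "jaw": the opening, from -1 (shut) to 1 (fully open); "delta_pos": the shift along the tool's x, y, z in m, a list of three; "dr": the turn, a rotation vector about the tool's x, y, z in degrees, a list of three. A call has 1 to 5 rows; each row shifts and turns the commanded pose from where the row before left it, along the tool's axes as they then stand; what a row does not reach is not made up. A row lasts 1/8 s, in which the tool goes at most 62.5 mm and 10.7 degrees, less where a joint would pass 70% of its speed; a pose out of reach is approached as far as the arm can. A call with a gripper value outside its range is refused whole. The fingers move at their own pace and stop on an object; FORCE is the grip in N (left out, the last holds). Time passes only in rows, so rows that do not move let the fingers close. It gives the time, the measured TCP pose, the force, the opening and the grip force at its end, in the units of the state.
- sense(): the state, without advancing time (a new reading comes with each control period).
- vision.snapshot(name): name is "scene" or "side" or "wrist"; returns (picture, depth): 480x640x3 uint8, red, green, blue; 480x640 float32, m along the optical axis (not along the pixel's ray), 0 where there is no reading.
- vision.camera_info(name): a dict with "fx", "fy", "cx", "cy" (pixels), "position" and "attitude" of the camera in the world. Camera axes: x right, y down, z forward; pixel columns grow to the right and rows downward; lengths in m; the calibration is good to about 2 mm. A picture is of the moment at which its call begins: read the wrist's pose just before it. camera_info takes no time and is no camera call; for the wrist camera it gives the pose at the moment of the call.
- ctrl.job_done(): hands the job in; it is judged then, once.
The state is a dict: "clock": time; "joint_pos": joint angles; "qd": joint speeds; "tau": joint torques, N m; "tool_pos": TCP position; "tool_rot": TCP orientation; "contact_force": force on the tool from outside, world axes, zero at the start; "torque": the same for the moment, N m; "width": finger opening in m; "grip_force": force on a finger pad.
Only numpy, scipy, OpenCV 4.12 (cv2) and the standard library are available. Lean on these libraries where they do the work, as an engineer would, in place of code of your own. Each camera call takes 0.05 s, during which the arm holds its last target. There are 200 camera calls.

## Working session

There is one attempt and no reset: what is moved stays moved. The work goes in short steps, Python scripts to look and compute and a shell command to move; the robot and the scene stay as the last step left them, time stands still between calls to the robot, and variables do not carry over. Pictures are saved under pics/ and viewed, at most 10 in all, crops included, and the job is handed in when it is done.

```bash
mkdir -p pics; cat > h.py <<'E'
import numpy as np, cv2
from scipy.spatial.transform import Rotation as R
from cell import sense, vision, ctrl
def snap(n):
    ci=vision.camera_info(n); p,d=vision.snapshot(n); return p,d,ci
def rot(a):
    a=np.array(a,float)
    return a if a.shape==(3,3) else (R.from_euler('xyz',a).as_matrix() if a.size==3 else R.from_quat(a).as_matrix())
def cloud(d,ci):
    v,u=np.mgrid[0:480,0:640]
    c=np.stack([(u-ci['cx'])/ci['fx']*d,(v-ci['cy'])/ci['fy']*d,d],-1)
    return c@rot(ci['attitude']).T+np.array(ci['position'])
E
python3 - <<'E'
from h import *
for n in ('scene','side'):
    p,d,ci=snap(n); print(n,ci); np.savez(f'{n}.npz',p=p,d=d,c=cloud(d,ci)); cv2.imwrite(f'pics/{n}.png',p[...,::-1])
print(sense())
E
```

```text
scene {'fx': 524.1661243678882, 'fy': 524.1661243678882, 'cx': 317.64782406157855, 'cy': 238.87263474489686, 'position': array([1.00606071, 0.63314167, 0.8509988 ]), 'attitude': array([-2.30193248e+00,  2.09522077e-03,  2.60824695e+00])}
side {'fx': 462.45449130521416, 'fy': 462.45449130521416, 'cx': 312.8093530350507, 'cy': 238.12563288654576, 'position': array([0.31874001, 0.60629008, 0.63917968]), 'attitude': array([-2.15264067,  0.00665141, -2.78154985])}
{'clock': 0.1, 'joint_pos': array([ 1.22599822,  0.3991289 ,  0.04505146,  1.5377581 , -0.01869901,
        1.20690292, -0.05069245]), 'qd': array([ 0.00011238, -0.00090293,  0.00136819, -0.00435491,  0.00159642,
        0.0017566 , -0.00200027]), 'tau': array([ 4.04221515e-03, -4.76262152e+01,  1.37005191e+00, -2.54950547e+01,
        1.18498004e-02,  4.97219473e-03,  5.42386275e-06]), 'tool_pos': array([ 0.15804017, -0.62990425,  0.23035881]), 'tool_rot': array([-3.13982172e+00,  1.29992368e-04,  2.45904117e-01]), 'contact_force': array([ 0.0406195 ,  0.98750579, -0.87246372]), 'torque': array([ 0.04996896, -0.04403982,  0.05080276]), 'grip_force': 0.0, 'width': 0.0851674947597365}
```

View pics/scene.png

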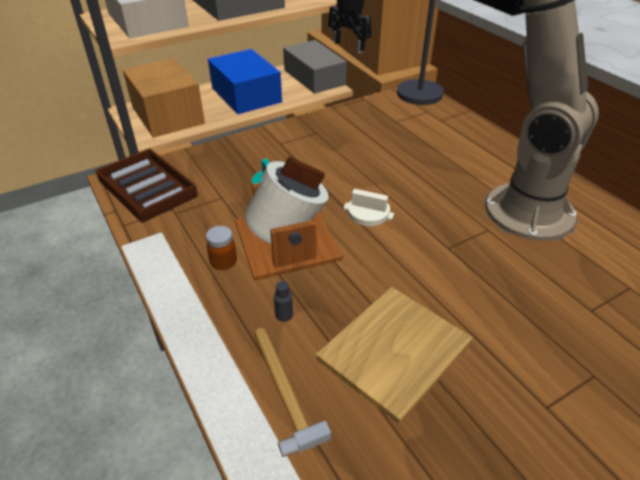

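View pics/side.png

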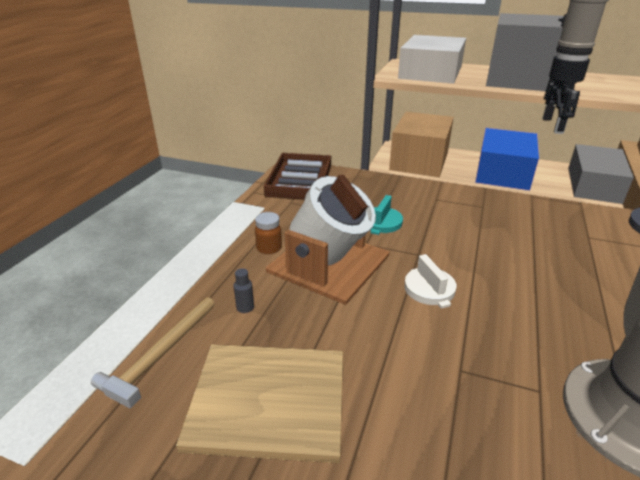

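Lid-like things: the dark one in the pot (scene 300,178 / side 345,200), a white one (scene 370,207 / side 430,285) and a teal one (scene 262,172 / side 385,218). The dark steel one in the pot's mouth fits the description. Next I'll enlarge it and measure.

```bash
cat > m1.py <<'E'
from h import *
S=np.load('side.npz'); p,c,d=S['p'],S['c'],S['d']
cv2.imwrite('pics/crop.png',cv2.resize(p[165:285,265:425,::-1],None,fx=5,fy=5,interpolation=cv2.INTER_CUBIC))
hsv=cv2.cvtColor(p,cv2.COLOR_RGB2HSV)
for q in [(325,195),(318,190),(350,197),(340,205),(332,200),(360,210),(370,212),(310,220),(330,260),(260,400)]:
    print(q,p[q[1],q[0]],hsv[q[1],q[0]],c[q[1],q[0]].round(3))
# board: depth plane z~0.02
for n in('scene','side'):
    Z=np.load(n+'.npz');C=Z['c'];H=cv2.cvtColor(Z['p'],cv2.COLOR_RGB2HSV)
    m=(abs(C[...,2]-.02)<.006)&(Z['d']>0)&(H[...,2]>120)&(H[...,1]>60)
    k,l,s,ce=cv2.connectedComponentsWithStats(m.astype(np.uint8))
    i=1+np.argmax(s[1:,4]);P=C[l==i]
    print(n,'board',s[i],P[:,2].mean(),cv2.minAreaRect((P[:,:2]*1000).astype(np.float32)))
E
python3 m1.py
```

```text
(325, 195) [84 86 96] [115  32  96] [ 0.597 -0.196  0.187]
(318, 190) [181 184 182] [ 70   4 184] [ 0.616 -0.205  0.191]
(350, 197) [72 42 31] [  8 145  72] [ 0.543 -0.194  0.194]
(340, 205) [78 80 90] [115  34  90] [ 0.564 -0.195  0.171]
(332, 200) [79 83 93] [111  38  93] [ 0.582 -0.197  0.178]
(360, 210) [65 40 28] [ 10 145  65] [ 0.517 -0.179  0.177]
(370, 212) [175 176 169] [ 34  10 176] [ 0.511 -0.245  0.137]
(310, 220) [173 170 165] [ 19  12 173] [ 0.614 -0.152  0.149]
(330, 260) [102 100  98] [ 15  10 102] [ 0.575 -0.169  0.045]
(260, 400) [197 168 124] [ 18  94 197] [0.569 0.193 0.019]
scene board [  316   286   156   135 10665] 0.01958185768001331 ((564.100830078125, 174.9158477783203), (243.60377502441406, 201.56805419921875), 16.50617218017578)
side board [  176   345   167   114 15586] 0.017835923176870598 ((563.8765869140625, 177.64695739746094), (240.30894470214844, 201.82760620117188), 16.467153549194336)
```

View pics/crop.png

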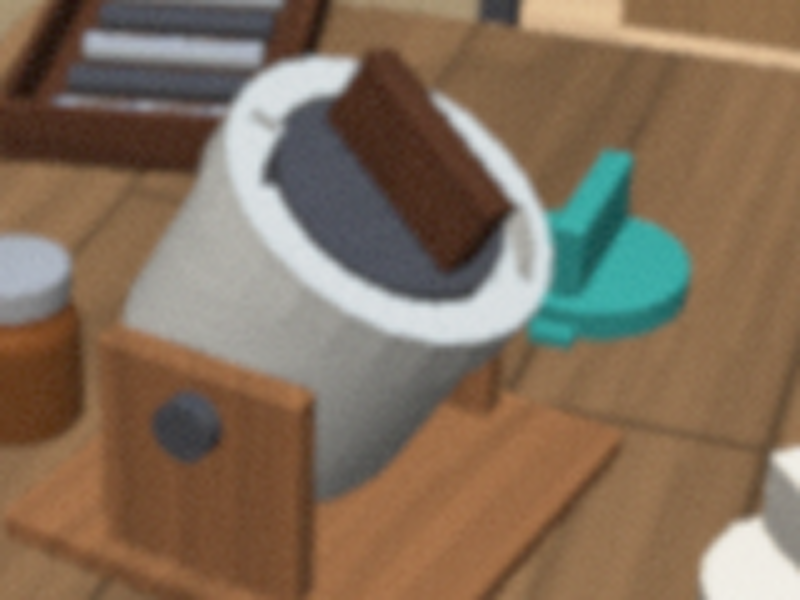

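The crop confirms the dark steel lid with its dark wooden handle in the pot. The slots seem to lie near crop (265,140) and (522,245), to be refined with the wrist camera. Now I'll fit the rim plane and handle.

```bash
cat > m2.py <<'E'
from h import *
from scipy.optimize import least_squares
def fit(p,c,d,g,name):
    H=cv2.cvtColor(p,cv2.COLOR_RGB2HSV)
    near=(np.linalg.norm(c-g,axis=-1)<.13)&(d>0)
    st=near&(H[...,1]<70)&(H[...,2]<125)&(H[...,2]>60)&(H[...,0]>100)
    ha=near&(H[...,1]>95)&(H[...,2]<95)&(c[...,2]>.13)
    rim=near&(H[...,1]<40)&(H[...,2]>165)&(c[...,2]>.1)
    # plane of lid top: RANSAC on steel
    rng=np.random.default_rng(0)
    def plane(P,tol=.003):
        best=None;bn=0
        for _ in range(400):
            a,b,e=P[rng.choice(len(P),3,False)];n=np.cross(b-a,e-a)
            if np.linalg.norm(n)<1e-9: continue
            n/=np.linalg.norm(n);k=abs((P-a)@n)<tol
            if k.sum()>bn: bn=k.sum();best=k
        Q=P[best];m=Q.mean(0);n=np.linalg.svd(Q-m,full_matrices=False)[2][2];n*=np.sign(n[2]);return n,m,Q
    out={}
    for nm,mk in(('steel',st),('rim',rim)):
        P=c[mk]
        n,m,Q=plane(P); out[nm]=(n,m,Q)
        print(name,nm,len(P),len(Q),'n',n.round(3),'tilt',np.degrees(np.arccos(n[2])).round(1),'az',np.degrees(np.arctan2(n[1],n[0])).round(1),m.round(4))
    n,m,Q=out['rim']
    e1=np.cross([0,0,1],n);e1/=np.linalg.norm(e1);e2=np.cross(n,e1)
    xy=np.c_[(Q-m)@e1,(Q-m)@e2]
    hull=cv2.convexHull(xy.astype(np.float32))[:,0].astype(float)
    r=least_squares(lambda q:np.hypot(*(hull-q[:2]).T)-q[2],[0,0,.076],loss='soft_l1',f_scale=.002).x
    cen=m+r[0]*e1+r[1]*e2
    print(name,'rim centre',cen.round(4),'R',r[2].round(4),'seat',(cen-.016*n).round(4),'steel above rim',((out['steel'][1]-cen)@n).round(4))
    P=c[ha];h=(P-cen)@n
    T=P[h>np.percentile(h,97)-.006];tm=T.mean(0)
    T2=(T-tm)-np.outer((T-tm)@n,n);ax=np.linalg.svd(T2,full_matrices=False)[2][0]
    print(name,'handle',len(P),'top h',np.percentile(h,[50,90,97]).round(4),'mid',tm.round(4),'ax',ax.round(3),'in-plane deg (e1=horiz)',np.degrees(np.arctan2(ax@e2,ax@e1)).round(1),'len',np.ptp((T-tm)@ax).round(3))
    return out,cen
if __name__=='__main__':
    for nm in('scene','side'):
        S=np.load(nm+'.npz'); fit(S['p'],S['c'],S['d'],np.array([.555,-.2,.175]),nm)
E
python3 m2.py
```

```text
scene steel 344 318 n [-0.483  0.115  0.868] tilt 29.8 az 166.6 [ 0.5769 -0.1858  0.1775]
scene rim 1312 635 n [0.694 0.672 0.257] tilt 75.1 az 44.1 [ 0.6302 -0.1666  0.1532]
scene rim centre [ 0.6359 -0.1733  0.1551] R 0.0519 seat [ 0.6248 -0.184   0.151 ] steel above rim -0.0436
scene handle 731 top h [-0.0669 -0.0544 -0.0521] mid [ 0.5797 -0.2166  0.208 ] ax [ 0.366 -0.022 -0.93 ] in-plane deg (e1=horiz) -105.7 len 0.042
side steel 756 670 n [-0.484  0.118  0.867] tilt 29.9 az 166.3 [ 0.5677 -0.1851  0.1695]
side rim 1616 952 n [-0.487  0.107  0.867] tilt 29.9 az 167.6 [ 0.5632 -0.1898  0.1642]
side rim centre [ 0.5623 -0.2086  0.1661] R 0.0766 seat [ 0.5701 -0.2104  0.1522] steel above rim 0.0028
side handle 711 top h [0.0316 0.0441 0.0449] mid [ 0.5417 -0.1998  0.2031] ax [-0.749  0.459 -0.478] in-plane deg (e1=horiz) -106.7 len 0.087
```

Side view: rim normal tilts 30° toward azimuth 167°, radius 76.6 mm, seat z ≈ 0.152 (stated 0.155) and handle top 44 mm above the rim, all as specified. I'll move to a stand-off on the axis and look with the wrist camera.

```bash
cat > plan.py <<'E'
from h import *
def frame(z,x):
    z=np.array(z,float);z/=np.linalg.norm(z);x=np.array(x,float);x-=x@z*z;x/=np.linalg.norm(x)
    return np.c_[x,np.cross(z,x),z]
def plan(pt,Rt,N,pos=None,Rc=None):
    s=sense(); pos=np.array(s['tool_pos']) if pos is None else pos; Rc=rot(s['tool_rot']) if Rc is None else Rc
    w=R.from_matrix(Rc.T@Rt).as_rotvec(); r=R.from_rotvec(w/N).as_matrix()
    A=np.zeros((3,3));M=np.eye(3)
    for _ in range(N): A+=M; M=M@r
    d=np.linalg.solve(A,Rc.T@(np.array(pt)-pos))
    print('N',N,'each delta',d.round(4).tolist(),'(norm %.4f)'%np.linalg.norm(d),'dr',np.degrees(w/N).round(2).tolist(),'(norm %.2f)'%np.degrees(np.linalg.norm(w)/N))
def geo():
    n=np.array([-.4865,.1115,.8665]);n/=np.linalg.norm(n); cen=np.array([.5623,-.2086,.167]); ax=np.array([-.749,.459,-.478])
    return n,cen,ax
E
python3 - <<'E'
from plan import *
n,cen,ax=geo()
plan(cen+.25*n,frame(-n,-ax),10)
E
```

```text
N 10 each delta [0.0279, -0.0484, -0.0076] (norm 0.0564) dr [-0.3, 3.06, 4.22] (norm 5.22)
```

```bash
python3 -m handwheel '{"jaw":[1,1,1,1,1],"delta_pos":[[0.028,-0.048,-0.0076],[0.028,-0.048,-0.0076],[0.028,-0.048,-0.0076],[0.028,-0.048,-0.0076],[0.028,-0.048,-0.0076]],"dr":[[-0.3,3.06,4.22],[-0.3,3.06,4.22],[-0.3,3.06,4.22],[-0.3,3.06,4.22],[-0.3,3.06,4.22]]}' 60
```

```text
clock: 0.72
tool_pos: [0.2684, -0.3776, 0.2842]
tool_rot: [-3.116, -0.267, -0.131]
contact_force: [-0.2, 0.2, 0.4]
width: 0.0857
grip_force: 0.0
```

```bash
python3 -m handwheel '{"jaw":[1,1,1,1,1],"delta_pos":[[0.028,-0.048,-0.0076],[0.028,-0.048,-0.0076],[0.028,-0.048,-0.0076],[0.028,-0.048,-0.0076],[0.028,-0.048,-0.0076]],"dr":[[-0.3,3.06,4.22],[-0.3,3.06,4.22],[-0.3,3.06,4.22],[-0.3,3.06,4.22],[-0.3,3.06,4.22]]}'
cat > look.py <<'E'
from m2 import *; import sys
p,d,ci=snap('wrist'); c=cloud(d,ci); np.savez('w.npz',p=p,d=d,c=c); cv2.imwrite(f'pics/{sys.argv[1]}.png',p[...,::-1])
s=sense(); print(s['tool_pos'],s['joint_pos'].round(2),ci['position'])
if len(sys.argv)>2: fit(p,c,d,np.array([.555,-.2,.175]),'wrist')
E
python3 look.py w1 fit
```

```text
clock: 1.35
tool_pos: [0.4413, -0.1829, 0.3845]
tool_rot: [-2.983, -0.503, -0.552]
contact_force: [0.8, -0.6, 0.8]
width: 0.0851
grip_force: 0.0
[ 0.44687872 -0.17636166  0.38862163] [ 0.98 -0.33 -0.47  2.03 -0.36  0.91 -1.43] [ 0.42804778 -0.20094544  0.54381395]
wrist steel 6059 5885 n [-0.485  0.107  0.868] tilt 29.8 az 167.6 [ 0.5624 -0.2122  0.1729]
wrist rim 7438 6198 n [-0.487  0.107  0.867] tilt 29.9 az 167.6 [ 0.5645 -0.2147  0.1711]
wrist rim centre [ 0.561  -0.2113  0.1687] R 0.0761 seat [ 0.5688 -0.213   0.1548] steel above rim 0.0029
wrist handle 1422 top h [0.0438 0.0448 0.0453] mid [ 0.5413 -0.2085  0.2077] ax [-0.75   0.457 -0.478] in-plane deg (e1=horiz) -106.6 len 0.087
```

View pics/w1.png

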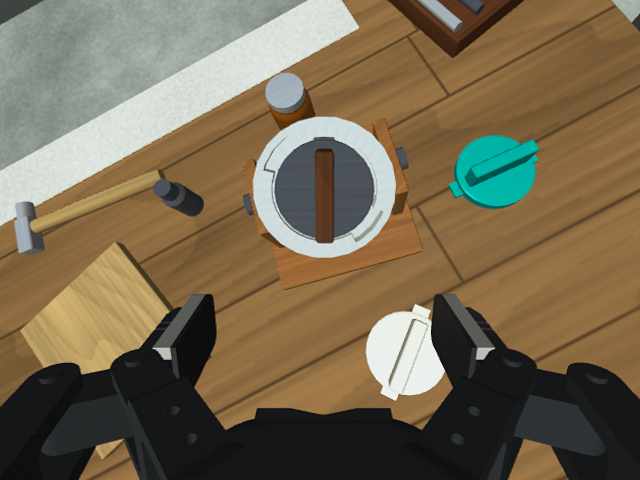

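Wrist view: lid with handle at (324,195), slots in the collar near (275,155) and (370,228), with the tool roughly aligned. Rim centre is confirmed and the seat height matches (0.1548). Slot angle comes from depth and brightness around the collar.

```bash
python3 - <<'E'
from plan import *
W=np.load('w.npz');c,p=W['c'],W['p']
n=np.array([-.487,.107,.867]);n/=np.linalg.norm(n);cen=np.array([.561,-.2113,.1687])
e1=np.cross([0,0,1],n);e1/=np.linalg.norm(e1);e2=np.cross(n,e1)
q=c-cen;h=q@n;a=q@e1;b=q@e2;r=np.hypot(a,b);t=np.degrees(np.arctan2(b,a))
H=cv2.cvtColor(p,cv2.COLOR_RGB2HSV)
for lo in range(-180,180,5):
    k=(r>.058)&(r<.065)&(t>=lo)&(t<lo+5)&(abs(h)<.03)
    print(lo,k.sum(),'h %.1f v %d'%(np.median(h[k])*1e3,np.median(H[...,2][k])) if k.sum() else '',end=' | ')
print()
plan(cen+.010*n+0*n+.06*n,frame(-n,[.75,-.457,.478]),5)
# lid-handle offset from cen
T=(H[...,1]>95)&(H[...,2]<130)&(h>.035)&(h<.05)&(r<.05)
P=np.c_[a[T],b[T]].astype(np.float32)*1000;print(cv2.minAreaRect(P))
E
```

```text
-180 31 h -0.0 v 219 | -175 34 h 0.2 v 221 | -170 32 h 0.2 v 219 | -165 35 h -0.2 v 221 | -160 32 h 0.0 v 219 | -155 36 h -0.4 v 221 | -150 35 h -0.2 v 219 | -145 35 h 0.1 v 221 | -140 33 h -0.2 v 219 | -135 33 h 0.0 v 221 | -130 32 h -0.0 v 219 | -125 34 h -0.3 v 221 | -120 29 h 0.2 v 219 | -115 21 h -0.1 v 222 | -110 20 h -0.0 v 219 | -105 22 h 0.1 v 222 | -100 25 h 0.1 v 219 | -95 32 h -0.3 v 221 | -90 32 h 0.0 v 218 | -85 29 h -0.2 v 221 | -80 38 h -0.1 v 217 | -75 28 h -15.9 v 219 | -70 24 h -15.7 v 221 | -65 26 h -15.9 v 220 | -60 27 h -15.8 v 219 | -55 29 h -15.8 v 220 | -50 29 h -16.2 v 220 | -45 27 h -16.0 v 219 | -40 12 h -15.5 v 219 | -35 31 h -0.1 v 221 | -30 34 h -0.2 v 219 | -25 34 h -0.2 v 222 | -20 31 h -0.0 v 219 | -15 30 h -0.1 v 222 | -10 34 h -0.0 v 219 | -5 34 h -0.1 v 222 | 0 34 h -0.0 v 219 | 5 35 h 0.0 v 222 | 10 34 h 0.1 v 219 | 15 34 h 0.1 v 222 | 20 36 h -0.0 v 219 | 25 37 h -0.2 v 222 | 30 36 h 0.0 v 219 | 35 37 h 0.3 v 221 | 40 34 h -0.3 v 219 | 45 36 h 0.4 v 221 | 50 37 h -0.3 v 219 | 55 35 h -0.1 v 222 | 60 38 h 0.2 v 219 | 65 38 h -0.1 v 222 | 70 35 h 0.1 v 219 | 75 41 h 0.4 v 222 | 80 35 h 0.2 v 219 | 85 37 h 0.2 v 222 | 90 37 h -0.2 v 219 | 95 35 h -0.2 v 222 | 100 36 h -0.1 v 219 | 105 25 h -16.1 v 220 | 110 33 h -16.1 v 221 | 115 36 h -15.9 v 220 | 120 30 h -15.8 v 220 | 125 31 h -16.2 v 221 | 130 35 h -15.9 v 220 | 135 33 h -15.9 v 219 | 140 47 h -14.6 v 213 | 145 32 h 0.0 v 222 | 150 34 h 0.0 v 219 | 155 30 h 0.0 v 222 | 160 31 h 0.0 v 219 | 165 32 h -0.1 v 222 | 170 33 h 0.0 v 219 | 175 33 h 0.2 v 222 | 
N 5 each delta [-0.0009, 0.0022, 0.036] (norm 0.0361) dr [-0.0, -0.13, 0.05] (norm 0.14)
((0.14774084091186523, 1.2456855773925781), (87.58153533935547, 17.07381820678711), 73.69676208496094)
```

Slots are at 124° and -56° in the mouth plane and the handle is at 73.7°, so the lid must turn 50.5° anticlockwise (in the stated 40–75°). Descending.

```bash
python3 -m handwheel '{"jaw":[1,1,1,1,1],"delta_pos":[[-0.001,0.002,0.036],[-0.001,0.002,0.036],[-0.001,0.002,0.036],[-0.001,0.002,0.036],[-0.001,0.002,0.036]],"dr":[[0,-0.13,0.05],[0,-0.13,0.05],[0,-0.13,0.05],[0,-0.13,0.05],[0,-0.13,0.05]]}'
cat >> plan.py <<'E'
n0=np.array([-.487,.107,.867]);n0/=np.linalg.norm(n0);cen0=np.array([.561,-.2113,.1687])
e1=np.cross([0,0,1],n0);e1/=np.linalg.norm(e1);e2=np.cross(n0,e1)
def local():
    s=sense();q=s['tool_pos']-cen0;M=rot(s['tool_rot'])
    print('t %.2f'%s['clock'],'local mm',(1e3*np.array([q@e1,q@e2,q@n0])).round(1),'x-angle %.1f'%np.degrees(np.arctan2(M[:,0]@e2,M[:,0]@e1)),'tilt err %.2f'%np.degrees(np.arccos(-M[:,2]@n0)),'F',s['contact_force'].round(1),'T',s['torque'].round(2),'w %.4f g %.1f'%(s['width'],s['grip_force']),'q',s['joint_pos'].round(2))
E
python3 - <<'E'
from plan import *
local()
a=np.radians(73.7)
plan(cen0+.009*n0+.0008*e2,frame(-n0,np.cos(a)*e1+np.sin(a)*e2),5)
E
```

```text
clock: 2.02
tool_pos: [0.5196, -0.2114, 0.2229]
tool_rot: [-2.983, -0.489, -0.552]
contact_force: [-0.1, -0.9, 0.5]
width: 0.0855
grip_force: 0.0
t 2.02 local mm [ 8.9 -8.  67.1] x-angle 73.1 tilt err 0.57 F [-0.1 -0.9  0.5] T [ 0.08  0.5  -0.02] w 0.0855 g 0.0 q [ 1.    0.01 -0.65  2.14 -0.12  0.48 -1.64]
N 5 each delta [0.0012, -0.0023, 0.0116] (norm 0.0119) dr [0.07, 0.09, -0.12] (norm 0.16)
```

```bash
python3 -m handwheel '{"jaw":[1,1],"delta_pos":[[0,0,0],[0,0,0]],"dr":[[0,0,0],[0,0,0]]}' >/dev/null
python3 - <<'E'
from plan import *
local()
a=np.radians(73.7)
plan(cen0+.009*n0+.0008*e2,frame(-n0,np.cos(a)*e1+np.sin(a)*e2),5)
E
```

```text
t 2.27 local mm [ 8.9 -6.9 68.9] x-angle 73.1 tilt err 0.50 F [ 0.2 -0.6  0.3] T [0.09 0.48 0.03] w 0.0856 g 0.0 q [ 1.    0.01 -0.65  2.14 -0.12  0.49 -1.64]
N 5 each delta [0.001, -0.0022, 0.012] (norm 0.0122) dr [0.06, 0.08, -0.12] (norm 0.15)
```

```bash
python3 -m handwheel '{"jaw":[1,1,1,1,1],"delta_pos":[[0.0025,-0.0055,0],[0.0025,-0.0055,0],[0,0,0.015],[0,0,0],[0,0,0]],"dr":[[0.15,0.2,-0.3],[0.15,0.2,-0.3],[0,0,0],[0,0,0],[0,0,0]]}' >/dev/null
python3 - <<'E'
from plan import *
local()
a=np.radians(73.7)
plan(cen0+.009*n0+.0008*e2,frame(-n0,np.cos(a)*e1+np.sin(a)*e2),4)
E
python3 look.py w2 fit
```

```text
t 2.90 local mm [-0.5  1.1 53.7] x-angle 73.7 tilt err 0.03 F [-1.1  0.2  0.4] T [0.1  0.47 0.01] w 0.0856 g 0.0 q [ 0.97  0.05 -0.66  2.13 -0.05  0.45 -1.71]
N 4 each delta [-0.0, 0.0001, 0.0112] (norm 0.0112) dr [0.0, -0.01, 0.01] (norm 0.01)
[ 0.5358726  -0.20534245  0.2158726 ] [ 0.97  0.05 -0.66  2.13 -0.05  0.45 -1.71] [ 0.52320808 -0.22378997  0.37513454]
wrist steel 19966 19726 n [-0.485  0.106  0.868] tilt 29.8 az 167.6 [ 0.5641 -0.2131  0.1739]
wrist rim 23946 20323 n [-0.488  0.107  0.866] tilt 30.0 az 167.6 [ 0.5709 -0.2188  0.1751]
wrist rim centre [ 0.5611 -0.2112  0.1687] R 0.0764 seat [ 0.5689 -0.213   0.1548] steel above rim 0.0029
wrist handle 4297 top h [0.0437 0.0451 0.1196] mid [ 0.5125 -0.1861  0.2821] ax [0.432 0.892 0.134] in-plane deg (e1=horiz) 164.5 len 0.138
```

View pics/w2.png

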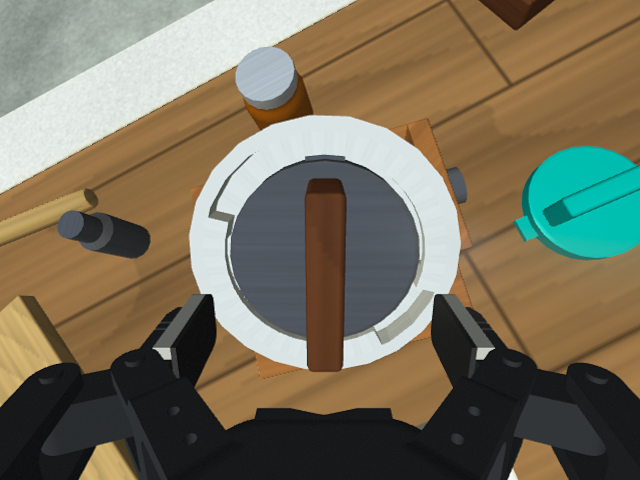

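The handle (324,275) is centred between the fingers. Descend and close.

```bash
python3 -m handwheel '{"jaw":[1,1,1,1,1],"delta_pos":[[0,0,0.0112],[0,0,0.0112],[0,0,0.0112],[0,0,0.0112],[0,0,0]],"dr":[[0,0,0],[0,0,0],[0,0,0],[0,0,0],[0,0,0]]}' >/dev/null
python3 -c "
from plan import *
local()"
python3 -m handwheel '{"jaw":[0,-0.4,-1,-1,-1],"delta_pos":[[0,0,0],[0,0,0],[0,0,0],[0,0,0],[0,0,0]],"dr":[[0,0,0],[0,0,0],[0,0,0],[0,0,0],[0,0,0]]}' 60 >/dev/null
python3 -c "
from plan import *
local()"
```

```text
t 3.58 local mm [-0.5  0.4  8.3] x-angle 73.7 tilt err 0.07 F [-1.1 -0.4  0.1] T [0.16 0.45 0.05] w 0.0855 g 0.0 q [ 0.9   0.15 -0.63  2.13  0.13  0.37 -1.88]
t 4.20 local mm [-0.2  0.7  8.8] x-angle 73.7 tilt err 0.05 F [-5.1  1.1  5.5] T [ 0.26  0.73 -0.06] w 0.0174 g 58.9 q [ 0.9   0.15 -0.63  2.13  0.13  0.37 -1.88]
```

Gripped at 17.4 mm with 59 N. Turning anticlockwise, i.e. negative about tool z.

```bash
python3 -m handwheel '{"jaw":[-1,-1,-1,-1,-1],"delta_pos":[[0,0,0],[0,0,0],[0,0,0],[0,0,0],[0,0,0]],"dr":[[0,0,-4],[0,0,-4],[0,0,-4],[0,0,-4],[0,0,-4]]}' >/dev/null
python3 -c "
from plan import *
local()"
```

```text
t 4.83 local mm [-0.2  0.6  8.8] x-angle 93.7 tilt err 0.05 F [-6.   1.9  6. ] T [ 0.35  0.78 -0.3 ] w 0.0175 g 59.4 q [ 0.97  0.16 -0.7   2.13  0.17  0.37 -1.57]
```

```bash
python3 -m handwheel '{"jaw":[-1,-1,-1,-1,-1],"delta_pos":[[0,0,0],[0,0,0],[0,0,0],[0,0,0],[0,0,0]],"dr":[[0,0,-5],[0,0,-5],[0,0,-5],[0,0,-5],[0,0,-5]]}' >/dev/null
python3 -c "
from plan import *
local()"
python3 -m handwheel '{"jaw":[-1,-1,-1,-1,-1],"delta_pos":[[0,0,0],[0,0,0],[0,0,0],[0,0,0],[0,0,0]],"dr":[[0,0,-3],[0,0,-2.5],[0,0,0],[0,0,0],[0,0,0]]}' >/dev/null
python3 -c "
from plan import *
local()"; python3 look.py w3
```

```text
t 5.45 local mm [-0.   0.6  8.8] x-angle 118.8 tilt err 0.06 F [-5.9  1.9  7.2] T [ 0.17  0.68 -0.38] w 0.0172 g 59.4 q [ 1.05  0.17 -0.79  2.13  0.23  0.38 -1.18]
t 6.08 local mm [0.1 0.6 8.8] x-angle 124.2 tilt err 0.08 F [-6.   1.5  7.4] T [ 0.16  0.78 -0.18] w 0.0175 g 59.4 q [ 1.07  0.17 -0.82  2.13  0.24  0.38 -1.1 ]
[ 0.55719351 -0.21054005  0.17663681] [ 1.07  0.17 -0.82  2.13  0.24  0.38 -1.1 ] [ 0.54983263 -0.16581338  0.3309877 ]
```

View pics/w3.png

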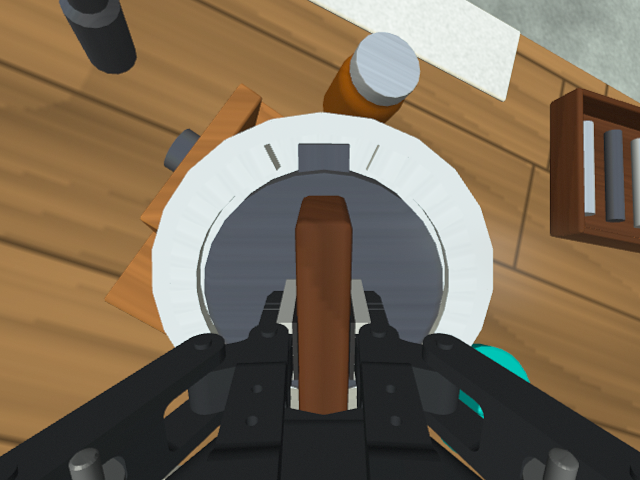

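The lug (324,157) is centred between the slot edges (272 and 372). Drawing it off along the axis.

```bash
python3 -m handwheel '{"jaw":[-1,-1,-1,-1,-1],"delta_pos":[[0,0,-0.003],[0,0,-0.005],[0,0,-0.006],[0,0,-0.006],[0,0,0]],"dr":[[0,0,0],[0,0,0],[0,0,0],[0,0,0],[0,0,0]]}' >/dev/null
python3 -c "
from plan import *
local()"
```

```text
t 6.75 local mm [-0.2  1.  29. ] x-angle 124.2 tilt err 0.06 F [-0.3  0.9 -3.6] T [0.21 0.89 0.  ] w 0.0173 g 58.7 q [ 1.14  0.13 -0.87  2.13  0.14  0.41 -1.01]
```

```bash
python3 -m handwheel '{"jaw":[-1,-1,-1,-1,-1],"delta_pos":[[0,0,-0.015],[0,0,-0.025],[0,0,-0.03],[0,0,-0.02],[0,0,0]],"dr":[[0,0,0],[0,0,0],[0,0,0],[0,0,0],[0,0,0]]}' >/dev/null
python3 - <<'E'
from plan import *
local()
B=np.array([.564,.176,.0195]); a=np.radians(16.5); Rt=frame([0,0,-1],[np.cos(a),np.sin(a),0])
for N in (10,15): plan(B+[0,0,.025+.11],Rt,N)
# intermediate: straight up-ish, same orientation
s=sense();print(s['tool_pos'])
for nm in('scene','side'):
    Z=np.load(nm+'.npz');C=Z['c'];H=cv2.cvtColor(Z['p'],cv2.COLOR_RGB2HSV)
    m=(C[...,2]>.05)&(C[...,2]<.1)&(H[...,2]<90)&(C[...,1]>-.12)&(C[...,1]<.2)&(C[...,0]>.4)&(C[...,0]<.9)
    print(nm,'punch?',m.sum(),np.median(C[m],0).round(3),C[m].max(0).round(3))
E
```

```text
t 7.38 local mm [1.000e-01 1.800e+00 1.194e+02] x-angle 124.3 tilt err 0.23 F [-0.3 -0.6 -3.9] T [0.22 0.86 0.05] w 0.0171 g 59.3 q [ 1.31 -0.12 -0.89  2.11 -0.32  0.61 -0.57]
N 10 each delta [0.0153, -0.0352, 0.0105] (norm 0.0398) dr [1.59, -2.55, 0.52] (norm 3.05)
N 15 each delta [0.0102, -0.0235, 0.007] (norm 0.0265) dr [1.06, -1.7, 0.35] (norm 2.03)
[ 0.50438025 -0.19898296  0.27314503]
scene punch? 407 [ 0.708 -0.011  0.077] [0.726 0.003 0.1  ]
side punch? 347 [ 0.696 -0.009  0.075] [0.722 0.006 0.1  ]
```

```bash
python3 - <<'E'
from plan import *
B=np.array([.564,.176,.0195]); a=np.radians(16.5); Rt=frame([0,0,-1],[np.cos(a),np.sin(a),0])
plan(B+[0,0,.025+.235],Rt,10)
E
```

```text
N 10 each delta [0.0183, -0.0332, -0.0016] (norm 0.0380) dr [1.59, -2.55, 0.52] (norm 3.05)
```

```bash
python3 -m handwheel '{"jaw":[-1,-1,-1,-1,-1],"delta_pos":[[0.0183,-0.0332,-0.0016],[0.0183,-0.0332,-0.0016],[0.0183,-0.0332,-0.0016],[0.0183,-0.0332,-0.0016],[0.0183,-0.0332,-0.0016]],"dr":[[1.59,-2.55,0.52],[1.59,-2.55,0.52],[1.59,-2.55,0.52],[1.59,-2.55,0.52],[1.59,-2.55,0.52]]}'
python3 -m handwheel '{"jaw":[-1,-1,-1,-1,-1],"delta_pos":[[0.0183,-0.0332,-0.0016],[0.0183,-0.0332,-0.0016],[0.0183,-0.0332,-0.0016],[0.0183,-0.0332,-0.0016],[0.0183,-0.0332,-0.0016]],"dr":[[1.59,-2.55,0.52],[1.59,-2.55,0.52],[1.59,-2.55,0.52],[1.59,-2.55,0.52],[1.59,-2.55,0.52]]}' >/dev/null
python3 -m handwheel '{"jaw":[-1,-1],"delta_pos":[[0,0,0],[0,0,0]],"dr":[[0,0,0],[0,0,0]]}'
python3 - <<'E'
from plan import *
B=np.array([.564,.176,.0195]); a=np.radians(16.5); Rt=frame([0,0,-1],[np.cos(a),np.sin(a),0])
plan(B+[0,0,.025+.03],Rt,5); print(sense()['joint_pos'].round(2))
for n in ('side','scene'):
    p,d,ci=snap(n); cv2.imwrite(f'pics/{n}2.png',p[...,::-1])
E
```

```text
clock: 8.0
tool_pos: [0.5295, -0.01, 0.2726]
tool_rot: [2.999, -0.218, 0.347]
contact_force: [-0.0, -1.0, -3.3]
width: 0.0173
grip_force: 59.2
clock: 8.88
tool_pos: [0.5637, 0.1759, 0.2778]
tool_rot: [-3.137, 0.001, 0.289]
contact_force: [0.7, -0.8, -3.3]
width: 0.0174
grip_force: 59.7
N 5 each delta [0.0001, 0.0001, 0.0407] (norm 0.0407) dr [-0.05, 0.02, 0.01] (norm 0.06)
[ 0.49  0.48 -1.19  1.6   0.44  1.37 -2.03]
```

View pics/side2.png

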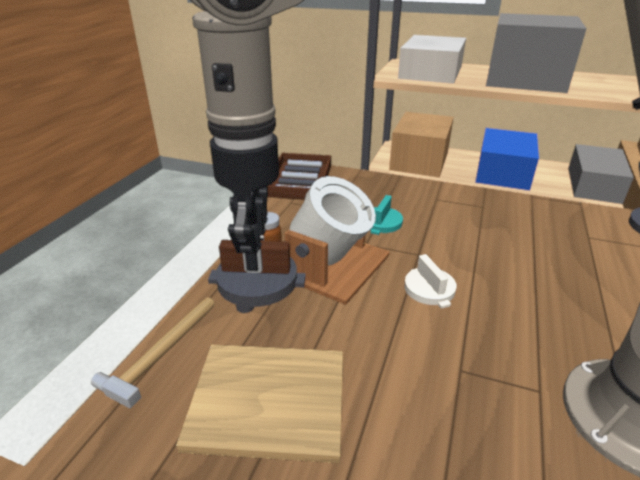

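The lid hangs level in the grip (255,275) and the pot is open. Lowering, slowing near the board.

```bash
python3 -m handwheel '{"jaw":[-1,-1,-1,-1,-1],"delta_pos":[[0,0,0.045],[0,0,0.05],[0,0,0.05],[0,0,0.04],[0,0,0.018]],"dr":[[-0.05,0,0],[-0.05,0,0],[-0.05,0,0],[-0.05,0,0],[-0.05,0,0]]}' >/dev/null
python3 -m handwheel '{"jaw":[-1,-1,-1,-1,-1],"delta_pos":[[0,0,0.01],[0,0,0.006],[0,0,0.004],[0,0,0.002],[0,0,0]],"dr":[[0,0,0],[0,0,0],[0,0,0],[0,0,0],[0,0,0]]}'
```

```text
clock: 10.22
tool_pos: [0.5633, 0.1767, 0.0544]
tool_rot: [3.141, 0.0, 0.289]
contact_force: [-0.0, 0.2, -4.0]
width: 0.017
grip_force: 59.6
```

Underside about 10 mm above the board.

```bash
python3 -m handwheel '{"jaw":[-1,-1,-1,-1,-1],"delta_pos":[[0,0,0.002],[0,0,0.002],[0,0,0.002],[0,0,0.0015],[0,0,0]],"dr":[[0,0,0],[0,0,0],[0,0,0],[0,0,0],[0,0,0]]}'
```

```text
clock: 10.85
tool_pos: [0.5629, 0.1766, 0.0463]
tool_rot: [3.141, 0.001, 0.289]
contact_force: [0.4, 0.2, -2.8]
width: 0.0174
grip_force: 59.7
```

```bash
python3 -m handwheel '{"jaw":[-1,-1,-1,-1],"delta_pos":[[0,0,0.001],[0,0,0.001],[0,0,0],[0,0,0]],"dr":[[0,0,0],[0,0,0],[0,0,0],[0,0,0]]}'
```

```text
clock: 11.35
tool_pos: [0.5631, 0.1767, 0.0447]
tool_rot: [3.141, 0.001, 0.289]
contact_force: [-0.6, -0.2, -1.3]
width: 0.0174
grip_force: 60.0
```

```bash
python3 -m handwheel '{"jaw":[-1,-1,-1],"delta_pos":[[0,0,0.0007],[0,0,0],[0,0,0]],"dr":[[0,0,0],[0,0,0],[0,0,0]]}'
```

```text
clock: 11.72
tool_pos: [0.5631, 0.1767, 0.0447]
tool_rot: [3.141, 0.001, 0.289]
contact_force: [-2.9, -2.3, 5.9]
width: 0.0175
grip_force: 61.1
```

The lid is seated (net upward 5.9 N). Release and retreat straight up.

```bash
python3 -m handwheel '{"jaw":[-0.5,-0.3,0,0.2,0.2],"delta_pos":[[0,0,0],[0,0,0],[0,0,0],[0,0,0],[0,0,0]],"dr":[[0,0,0],[0,0,0],[0,0,0],[0,0,0],[0,0,0]]}' 20
python3 -m handwheel '{"jaw":[0.2,0.2,0.2,0.2,0.2],"delta_pos":[[0,0,-0.01],[0,0,-0.03],[0,0,-0.045],[0,0,-0.045],[0,0,-0.02]],"dr":[[0,0,0],[0,0,0],[0,0,0],[0,0,0],[0,0,0]]}'
python3 -m handwheel '{"jaw":[0.2,0.2],"delta_pos":[[0,0,0],[0,0,0]],"dr":[[0,0,0],[0,0,0]]}'
python3 - <<'E'
from h import *
p,d,ci=snap('side'); cv2.imwrite('pics/side3.png',p[...,::-1])
c=cloud(d,ci);H=cv2.cvtColor(p,cv2.COLOR_RGB2HSV)
m=(c[...,2]>.033)&(c[...,2]<.044)&(np.hypot(c[...,0]-.564,c[...,1]-.176)<.1)
P=c[m];q=P.mean(0);n=np.linalg.svd(P-q,full_matrices=False)[2][2]
print(m.sum(),'n',n.round(3),'circle',cv2.minEnclosingCircle((P[:,:2]*1000).astype(np.float32)),np.median(P[:,2]))
E
```

```text
clock: 12.35
tool_pos: [0.5631, 0.1767, 0.0438]
tool_rot: [3.142, 0.001, 0.289]
contact_force: [0.2, 0.2, -0.6]
width: 0.0508
grip_force: 0.0
clock: 12.98
tool_pos: [0.5641, 0.1778, 0.1971]
tool_rot: [3.142, -0.004, 0.289]
contact_force: [0.4, 0.5, -0.3]
width: 0.0512
grip_force: 0.0
clock: 13.22
tool_pos: [0.5623, 0.1758, 0.1922]
tool_rot: [3.141, 0.004, 0.289]
contact_force: [-0.1, -0.9, -0.2]
width: 0.0513
grip_force: 0.0
1708 n [-0.006  0.008  1.   ] circle ((562.4227905273438, 178.68698120117188), 54.39955520629883) 0.03674477809956789
```

View pics/side3.png

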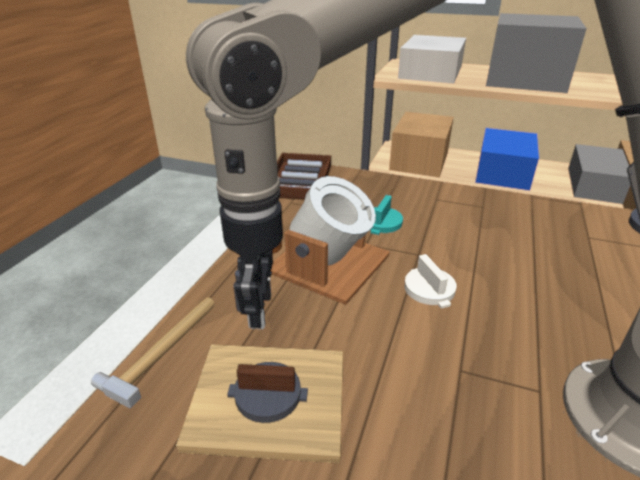

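The lid lies flat, handle up, centred on the board at (268,390); the gripper is clear and the hammer is unmoved.

```bash
python3 -c "
from cell import ctrl
print(ctrl.job_done())"
```

```text
the job is handed in; nothing more can be done
None
```

I turned the lid about 50° anticlockwise until its lugs stood in the slots, drew it straight off the pot, laid it flat with the handle up in the middle of the board, released it, and handed the job in at about 13 s on the clock; the path stayed clear of the hammer, jar and punch.

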